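# Test both contact sides of a lamp module in the clamp tester

## Robot

A 6-joint arm with a two-finger parallel gripper is mounted at the origin on the work surface. World frame = base frame: x ahead of the robot, y to its left, z up, the work surface at z = 0. Lengths are in mm, angles in rad, forces in N, time in s.
With the tool pointing down it reaches from about 400 to 925 mm from the base axis. Payload 12.5 kg.
Tool frame: the origin (TCP) lies at the very end of the fingers, on their centre line; the grasp point (between the pads) lies grip_depth behind it (grip_depth is the distance from the TCP to the grasp point, in mm); z points along the fingers, y is the line along which they close (so a half turn about z gives the same grasp; the last joint's range is limited). The gripper opens to 95 mm and grips with 3 to 60 N. Pads are 20 mm wide; open, the fingers measure 119 mm over their backs; the gripper's body (75 mm by 180 mm) begins 59 mm behind the grasp point.
Start: joints at [-1.376, 0.491, 1.559, -0, 1.092, -0.106], TCP at [185.201, -596.948, 214.661] pointing down, gripper open.
Joint ranges: [-3.1, 3.1], [-0.84, 2.19], [0.05, 2.79], [-1.13, 4.28], [0.06, 2.93], [-2.69, 2.69]. Speed limits (rad/s): [2.22, 2.22, 2.79, 3.14, 3.14, 3.14].

## Interface

Orientations are given as [roll, pitch, yaw] about the fixed x, y, z axes, in that order (R = Rz(yaw) Ry(pitch) Rx(roll)).
In Python, from cell import state, read_camera, job_done, grip_depth gives the robot as it stands.
- The arm moves only by the tool drive_tool, never from a script. Its argument "targets" is a list of rows, each an object with "jaw": the opening, from 0 (shut) to 1 (fully open); "travel": the shift along the tool's x, y, z in m, a list of three; "twist": the turn about the tool's z in rad. In form: [{"jaw": jaw, "travel": [tx, ty, tz], "twist": twist}, ...]. A call has 1 to 8 rows; each row is the pose to reach, as a shift and turn from the pose commanded when the call began, along the tool's axes at that moment; what a row does not reach only later rows make up. A row lasts 1/12 s, in which the tool goes at most 41.7 mm and 7.16 degrees, less where a joint would pass 70% of its speed; a pose out of reach is approached as far as the arm can. A call with a gripper value outside its range is refused whole. The fingers move at their own pace and stop on an object; the grip force is fixed at half the most. Time passes only in rows, so rows that repeat a pose let the fingers close. It gives the time, the measured TCP pose, the force, the opening and the grip force at its end, in the units of the state.
- state(): the state, without advancing time (a new reading comes with each control period).
- read_camera(name): name is "scene" or "top" or "wrist"; returns a dict with "frame" (420x560x3 uint8, red, green, blue), "fx", "fy", "cx", "cy" (pixels), "R" (3x3) and "t" (3): a world point X has camera coordinates R X + t. Camera axes: x right, y down, z forward; pixel columns grow to the right and rows downward; lengths in mm; the calibration is good to about 2 mm. A picture is of the moment at which its call begins. There is no depth.
- job_done(): hands the job in; it is judged then, once.
The state is a dict: "t": time; "joints": joint angles; "qvel": joint speeds; "tau": joint torques, N m; "eef_pos": TCP position; "tcp_rot": TCP orientation; "ft_force": force on the tool from outside, world axes, zero at the start; "moment": the same for the moment, N m; "opening": opening from 0.0 (shut) to 1.0 (fully open); "grip_force": force on a finger pad.
Only numpy, scipy, OpenCV 4.12 (cv2) and the standard library are available. Lean on these libraries where they do the work, as an engineer would, in place of code of your own. Each camera call takes 0.05 s, during which the arm holds its last target. There are 200 camera calls.

## Task

Test the black lamp module on both of its contact sides in the clamp tester: first seat it upright in the pocket with its copper side against the brass contact bar and swing the red lever fully shut for a moment, then open the lever, lift the module out, turn it, and seat it with its blue side against the bar and the lever fully shut again. Leave it clamped like that and let go. Keep the module upright throughout, and leave the white spare module, the green glass blank, the bottle and the screwdriver where they are.

Things in the scene. Friction and masses are not known exactly. Their poses are not given: they have to be found in the camera images.
- module: lamp module: black block 46 x 46 x 44 mm high with a clear glass cone on top (26 mm wide, 18 mm high); about 0.2 kg. Origin: centre of the underside, z up. Copper plate, and copper stripe on the top edge, at its +x side; blue ones at its +y side; -x and -y sides black with grey ribs. Starts upright on the carrier disc, turned any way; fingers fit only on its +y and -y sides there (see spare)
- module_copper (a point): centre of the module's copper side face, 23 mm from the module's axis, 22 mm above its underside
- module_blue (a point): centre of the module's blue side face, 23 mm from the module's axis, 22 mm above its underside
- tester: clamp tester, fixed: aluminium base 125 x 130 x 12 mm, its top the pocket's floor. Origin: on the table under a fully seated module's axis. Grey contact bar 24 x 64 mm at its +x side, 70 mm high; its face, with brass strips, at x = 23 mm. Module goes in from above; fingers fit only on the sides facing +y and -y (bar and lever fill the others), so it must be put down and regrasped between passes
- tester_seat (a point): centre of the pocket's floor, 12 mm above the table, where the underside's centre of a fully seated module lies. Low white edges bound the pocket: guides at tester y = -26 and +26 mm (3 mm of play each side) and a lip at tester x = -30 mm (7 mm of play along x; the lever takes it up); all upright to 16 mm above the table, then flaring outwards to 21 mm
- tester_bar (a point): centre of the contact bar's face, at tester x = 23, y = 0, z = 34 mm; a seated module's face centre comes to within 1 or 2 mm of it
- lever (a joint): angle of the red swing lever about its upright pin, rad: 0 = fully shut (hard stop; arm along tester -y, in front of the module), opens up to 1.9 (1.57: arm along tester -x); above 0.8 clear of module and hand. Stays where left; 1.5 N at the grip moves it. Starts at 0.85 to 1.5. Shutting pushes the module to the bar and puts a tongue over its top edge: nothing goes in or out while shut
- lever_grip (a point): point on the axis of the lever's upright red round grip (16 mm diameter, from 40 to 110 mm above the table), 92 mm above the table, 84 mm from the pin. The lever's arm is 26 to 40 mm high and its black presser and tongue reach 64 mm high, 30 to 54 mm from the pin
- lever_hinge (a point): point on the lever's upright pin axis, at tester x = -40, y = +42 mm, 92 mm above the table. The grip lies at this point + 84 mm x (-sin a, -cos a) in tester x, y, with a the joint value
- pad: black rubber pad 100 x 100 x 3 mm fixed on the table, clear of the other things: a place to put the module down for regrasping. Origin: centre of its underside
- disc: aluminium carrier disc, 210 mm diameter, 6 mm thick, fixed, on which the module, the spare and the blank start. Origin: centre of its underside
- spare: white spare module, same shape and size without coloured plates; a bystander. Origin: centre of its underside. It stands 6 to 14 mm in front of either the module's copper (+x) side or its -x side, so no finger fits there; the low blank lies on the other side
- blank: round green glass blank, 36 mm diameter, 8 mm high, lying flat; a bystander. Origin: centre of its underside
- bottle: white bottle with blue cap, 56 mm diameter, 110 mm high; a bystander. Origin: centre of its underside
- driver: orange screwdriver lying on the table; a bystander
Mind the look-alikes: they are no part of the job. Leave any purple look-alike of the module alone.

How it is judged:
By the outcome, as a careful person would: the job done as asked, in the order asked, and still so for the second after the job is handed in, with the robot touching nothing.
It also fails if it takes over 72 s, if anything falls off the work surface, if the arm or the gripper's body presses on something with over 40 N, if the wrist force passes 120 N, or if a joint passes its speed limit or range.

## Working session

There is one attempt and no reset: what is moved stays moved. The work goes in short steps, Python scripts to look and compute and a tool call to move; the robot and the scene stay as the last step left them, time stands still between calls to the robot, and variables do not carry over. Pictures are saved under pics/ and viewed, at most 11 in all, crops included, and the job is handed in when it is done.

Besides the shell and the picture viewer there is one more tool, called after "Request:" as name(argument=value, ...) on one line, values as JSON. drive_tool: Moves the arm, as the interface text tells. Its arguments: {"type":"object","properties":{"targets":{"type":"array"}},"required":["targets"]}

```bash
mkdir -p pics; ls; python3 - <<'E'
from cell import *
import cv2
print(grip_depth,state())
for n in("scene","top"):
    c=read_camera(n);cv2.imwrite(f"pics/{n}0.png",cv2.cvtColor(c["frame"],cv2.COLOR_RGB2BGR)); print(n,c["fx"],c["cx"],c["cy"],c["R"],c["t"])
E
```

```text
pics
18.8 {'t': 0.0, 'joints': array([-1.37563874e+00,  4.91565117e-01,  1.55944161e+00, -2.94807829e-05,
        1.09168504e+00, -1.05616161e-01]), 'qvel': array([-0.00018763, -0.00130965,  0.0003927 ,  0.00010984, -0.0001201 ,
       -0.0002487 ]), 'tau': array([ 4.31443568e-04, -6.12628484e+01, -2.58177316e+01,  6.92570396e-02,
        4.82808065e-02, -1.60431714e-04]), 'eef_pos': array([ 185.12112449, -596.70702936,  214.06099127]), 'tcp_rot': array([-3.14049691e+00, -8.98679936e-05,  3.00787307e-01]), 'ft_force': array([-0.39975586,  0.0886919 ,  0.22183379]), 'moment': array([-0.0081901 , -0.01036914,  0.05483612]), 'grip_force': 0.0, 'opening': 0.9992086197986357}
scene 386.9734610335935 282.5584509998467 208.35355484920484 [[ 0.50087511  0.86547739 -0.00854494]
 [ 0.48466062 -0.28863846 -0.82570692]
 [-0.71709707  0.40943465 -0.56403463]] [-273.09560243 -169.18994507 1104.61768797]
top 542.3620712401278 275.71914287421646 210.428952241623 [[-0.02696744 -0.99962833 -0.00399373]
 [-0.99809413  0.02714746 -0.05541771]
 [ 0.05550553  0.00249165 -0.99845527]] [  30.55125138  523.70898192 1283.64208424]
```

View pics/scene0.png

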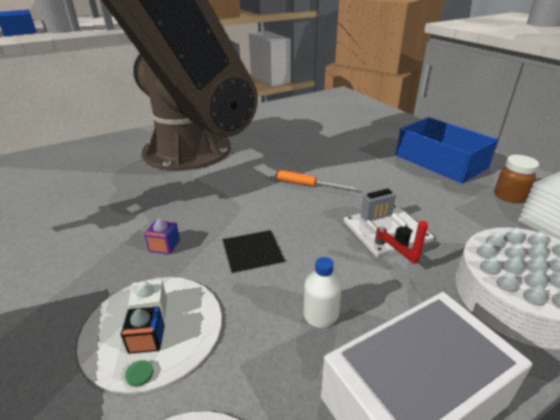

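View pics/top0.png

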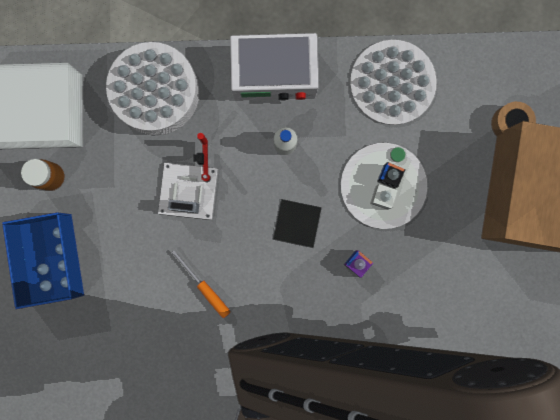

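The scene view shows the module at (143,329) with the spare behind it and the blank in front, and the purple look-alike at (162,237). The top view has the module at (392,175), spare at (385,197), pad at (297,223), tester at (188,190) with its bar at (184,205), pin at (207,178) and grip at (202,136).

```bash
cat > h.py <<'E'
import numpy as np, cv2
from cell import *
def ray(c,u,v):
    d=np.array([(u-c["cx"])/c["fx"],(v-c["cy"])/c["fy"],1.]); R=np.array(c["R"]); return -R.T@c["t"], R.T@d/np.linalg.norm(d)
def plane(c,u,v,z):
    o,d=ray(c,u,v); return o+d*(z-o[2])/d[2]
def tri(*obs):  # (cam,u,v)...
    A=np.zeros((3,3));b=np.zeros(3);rs=[ray(*o) for o in obs]
    for o,d in rs: P=np.eye(3)-np.outer(d,d);A+=P;b+=P@o
    X=np.linalg.solve(A,b); return X,[np.linalg.norm(np.cross(X-o,d)).round(1) for o,d in rs]
def proj(c,X):
    p=np.array(c["R"])@X+c["t"]; return c["fx"]*p[0]/p[2]+c["cx"],c["fy"]*p[1]/p[2]+c["cy"]
def rel(xy,yaw=None):
    "shift in tool axes to TCP world xy[z], twist to the yaw"
    s=state(); y=s["tcp_rot"][2]; d=np.array(xy,float)-s["eef_pos"][:len(xy)]
    out=[d[0]*np.cos(y)+d[1]*np.sin(y), d[0]*np.sin(y)-d[1]*np.cos(y)]+([-d[2]] if len(xy)>2 else [])
    tw=None if yaw is None else np.round(-((yaw-y+np.pi)%(2*np.pi)-np.pi),4)
    return np.round(out,1),tw
def save(c,n,s=1): cv2.imwrite(f"pics/{n}.png",cv2.resize(cv2.cvtColor(c["frame"],cv2.COLOR_RGB2BGR),None,fx=s,fy=s))
E
python3 - <<'E'
from h import *
np.set_printoptions(precision=1,suppress=True)
T=read_camera("top");S=read_camera("scene")
def m(c,lo,hi,box,k=1):
    h=cv2.cvtColor(c["frame"],cv2.COLOR_RGB2HSV);q=cv2.inRange(h,lo,hi);z=np.zeros_like(q);x0,y0,x1,y1=box;z[y0:y1,x0:x1]=q[y0:y1,x0:x1];return z
def cen(q):
    p=cv2.findNonZero(q); return (len(p),*p.reshape(-1,2).mean(0)) if p is not None else None
print("copper",cen(m(T,(3,90,60),(18,255,255),(370,150,415,200))),"blue",cen(m(T,(105,120,40),(125,255,255),(370,150,415,200))))
print("cone",tri((T,394,174),(S,142,309)))
print("pin",tri((T,207,178),(S,381,232)),plane(T,207,178,45))
print("grip top",tri((T,202,136),(S,421,224)))
print("pad",plane(T,297.5,223.5,3),plane(S,253,250,3))
print("bar top centre",plane(T,184,206,70), "base",plane(T,188,190,12))
c,b=[cen(m(T,lo,hi,(370,150,415,200))) for lo,hi in(((3,90,60),(18,255,255)),((105,120,40),(125,255,255)))]
for q in(c,b):print(plane(T,q[1],q[2],50))
W=read_camera("wrist");print(W["R"],-np.array(W["R"]).T@W["t"],W["fx"],W["cx"],W["cy"])
print(state()["eef_pos"])
E
```

```text
copper (48, np.float64(396.2083333333333), np.float64(167.0)) blue (77, np.float64(384.012987012987), np.float64(171.6883116883117))
cone (array([ 598.3, -256.1,   67.8]), [np.float64(2.1), np.float64(2.1)])
pin (array([605. , 177.4,  34.6]), [np.float64(0.9), np.float64(0.9)]) [603.2 175.4  45. ]
grip top (array([689.6, 175.8, 108.1]), [np.float64(1.2), np.float64(1.2)])
pad [492.  -35.3   3. ] [495.6 -35.9   3. ]
bar top centre [537.2 226.3  70. ] base [579.4 225.9  12. ]
[ 616.3 -267.9   50. ]
[ 606.1 -239.    50. ]
[[ 0.3 -1.  -0. ]
 [-0.9 -0.3  0.3]
 [-0.3 -0.1 -1. ]] [ 265.7 -571.9  384.9] 318.3863943968028 282.1437343400278 210.66038597494355
[ 185.2 -596.8  214.4]
```

Request:
drive_tool(targets=[{"jaw": 1,"travel": [0.033,-0.025,0],"twist": 0.08},{"jaw": 1,"travel": [0.066,-0.05,0],"twist": 0.16},{"jaw": 1,"travel": [0.099,-0.075,0],"twist": 0.24},{"jaw": 1,"travel": [0.132,-0.1,0],"twist": 0.32},{"jaw": 1,"travel": [0.165,-0.125,0],"twist": 0.4},{"jaw": 1,"travel": [0.198,-0.15,0],"twist": 0.48},{"jaw": 1,"travel": [0.231,-0.175,0],"twist": 0.56},{"jaw": 1,"travel": [0.264,-0.2,0],"twist": 0.61}])

```text
t: 0.92
eef_pos: [378.8, -325.9, 214.8]
tcp_rot: [3.141, -0.0, -0.314]
ft_force: [1.8, -0.3, 1.3]
opening: 1.001
grip_force: 0.0
```

```bash
python3 - <<'E'
from h import *
print(state()["eef_pos"],state()["tcp_rot"],rel((560,-247,140),-.31))
E
```

```text
[ 378.82784332 -325.93365685  214.78401662] [ 3.14138918e+00 -2.94432668e-04 -3.13872103e-01] (array([ 148. , -131. ,   74.8]), np.float64(-0.0039))
```

Request:
drive_tool(targets=[{"jaw": 1,"travel": [0.025,-0.022,0.012],"twist": 0},{"jaw": 1,"travel": [0.05,-0.044,0.025],"twist": 0},{"jaw": 1,"travel": [0.075,-0.066,0.037],"twist": 0},{"jaw": 1,"travel": [0.1,-0.088,0.05],"twist": 0},{"jaw": 1,"travel": [0.125,-0.11,0.062],"twist": 0},{"jaw": 1,"travel": [0.148,-0.131,0.075],"twist": 0},{"jaw": 1,"travel": [0.148,-0.131,0.075],"twist": 0}])

```text
t: 1.5
eef_pos: [562.0, -245.3, 136.9]
tcp_rot: [-3.141, 0.002, -0.306]
ft_force: [-0.3, 0.3, -0.4]
opening: 0.999
grip_force: 0.0
```

```bash
python3 - <<'E'
from h import *
W=read_camera("wrist"); save(W,"w1",1.4); print(state()["eef_pos"],W["R"],W["t"])
import pickle; pickle.dump(W,open("w1.pkl","wb"))
E
```

```text
[ 560.20990434 -246.28071557  137.84920211] [[-0.30211741 -0.95326897 -0.0018267 ]
 [-0.9101269   0.28787347  0.29798976]
 [-0.28353854  0.09169042 -0.95456732]] [-63.37535235 571.23891983 500.47116362]
```

View pics/w1.png

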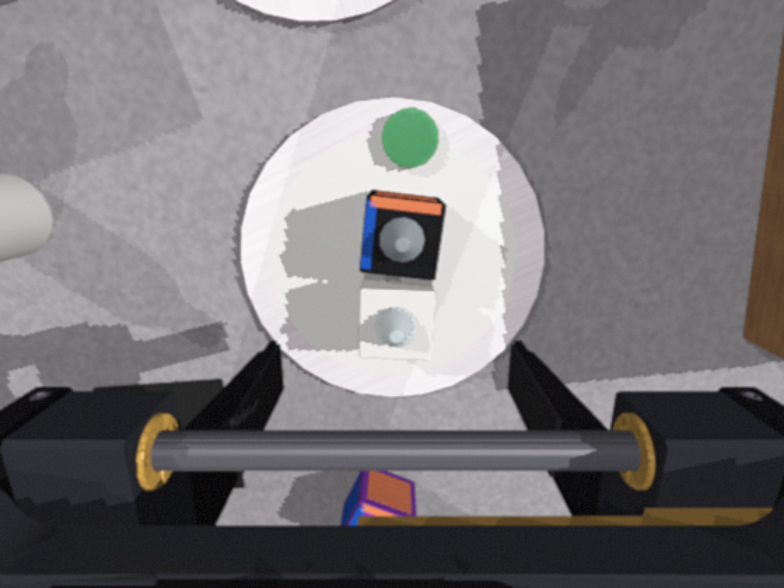

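The wrist view shows the module's top corners at about (361,271), (437,278), (443,201) and (371,195) in the 1.4× picture; the spare is at (397,323) and the blank at (410,137). The sides are free for the fingers.

```bash
python3 - <<'E'
from h import *
import pickle
np.set_printoptions(precision=2,suppress=True)
W=pickle.load(open("w1.pkl","rb"))
h=cv2.cvtColor(W["frame"],cv2.COLOR_RGB2HSV);g=h[...,2]
box=np.zeros(g.shape,np.uint8);box[125:215,245:330]=255
blue=cv2.inRange(h,(100,120,60),(130,255,255))&box; br=cv2.inRange(h,(3,100,170),(18,255,255))&box
for n,m in(("blue",blue),("copstripe",br)):
    p=cv2.findNonZero(m).reshape(-1,2).astype(np.float32); b=cv2.boxPoints(cv2.minAreaRect(p)); w=[plane(W,*q,50)[:2] for q in b]
    print(n,len(p),b.tolist()); print(np.array(w).round(1).tolist())
c=[np.array(q)/1.4 for q in((361,271),(437,278),(443,201),(371,195))]
P=[plane(W,*q,50) for q in c]; print(np.array(P),np.mean(P,0))
for i in range(4):
    d=P[(i+1)%4]-P[i]; print(np.linalg.norm(d),np.degrees(np.arctan2(d[1],d[0])))
T=read_camera("top"); print("cone w",tri((W,402/1.4,243/1.4),(T,394,174)))
ob=cv2.findNonZero(br).reshape(-1,2).mean(0); print("cop",tri((W,*ob),(T,396.2,167)))
E
```

```text
blue 381 [[256.7258605957031, 191.87869262695312], [261.4898986816406, 141.856201171875], [269.9842834472656, 142.66519165039062], [265.2202453613281, 192.68768310546875]]
[[588.2, -230.8], [625.7, -247.7], [623.0, -253.9], [585.4, -237.3]]
copstripe 365 [[264.2868957519531, 146.8832550048828], [265.1882629394531, 139.4470672607422], [314.7928161621094, 145.45973205566406], [313.8914489746094, 152.8959197998047]]
[[621.3, -248.5], [626.6, -251.1], [610.2, -287.2], [604.8, -284.9]]
[[ 586.52 -231.24   50.  ]
 [ 568.73 -273.16   50.  ]
 [ 611.22 -288.86   50.  ]
 [ 626.72 -250.97   50.  ]] [ 598.3  -261.06   50.  ]
45.53963382321888 -112.99041252732064
45.291568739950165 -20.285886925119915
40.9452477343093 67.75365299724326
44.7770711933752 153.85929009095724
cone w (array([ 598.08, -259.65,   63.32]), [np.float64(0.6), np.float64(0.6)])
cop (array([ 615.92, -268.1 ,   50.53]), [np.float64(0.5), np.float64(0.5)])
```

```bash
python3 - <<'E'
from h import *
print(rel((598.2,-260.5,20),-.419))
E
```

```text
(array([ 41.2,   0.9, 118.7]), np.float64(0.1117))
```

Request:
drive_tool(targets=[{"jaw": 1,"travel": [0.021,0.001,0.015],"twist": 0.06},{"jaw": 1,"travel": [0.041,0.001,0.03],"twist": 0.112},{"jaw": 1,"travel": [0.041,0.001,0.055],"twist": 0.112},{"jaw": 1,"travel": [0.041,0.001,0.08],"twist": 0.112},{"jaw": 1,"travel": [0.041,0.001,0.1],"twist": 0.112},{"jaw": 1,"travel": [0.041,0.001,0.118],"twist": 0.112},{"jaw": 1,"travel": [0.041,0.001,0.118],"twist": 0.112}])

```text
t: 2.18
eef_pos: [595.4, -261.6, 19.1]
tcp_rot: [-3.141, 0.005, -0.422]
ft_force: [-1.4, 0.8, 0.7]
opening: 0.999
grip_force: 0.0
```

Request:
drive_tool(targets=[{"jaw": 0.6,"travel": [0,0,0],"twist": 0},{"jaw": 0.35,"travel": [0,0,0],"twist": 0},{"jaw": 0.35,"travel": [0,0,0],"twist": 0},{"jaw": 0.35,"travel": [0,0,0],"twist": 0},{"jaw": 0.35,"travel": [0,0,0],"twist": 0},{"jaw": 0.35,"travel": [0,0,0],"twist": 0}])

```text
t: 2.68
eef_pos: [597.9, -261.5, 22.3]
tcp_rot: [3.141, -0.001, -0.421]
ft_force: [-0.5, 0.1, -0.5]
opening: 0.637
grip_force: 0.0
```

Request:
drive_tool(targets=[{"jaw": 0,"travel": [0,0,0.001],"twist": 0},{"jaw": 0,"travel": [0,0,0.001],"twist": 0},{"jaw": 0,"travel": [0,0,0.001],"twist": 0},{"jaw": 0,"travel": [0,0,0.001],"twist": 0},{"jaw": 0,"travel": [0,0,0.001],"twist": 0},{"jaw": 0,"travel": [0,0,0.001],"twist": 0}])

```text
t: 3.18
eef_pos: [597.7, -261.3, 20.6]
tcp_rot: [3.142, 0.0, -0.421]
ft_force: [0.5, 0.5, 0.5]
opening: 0.481
grip_force: 30.0
```

Request:
drive_tool(targets=[{"jaw": 0,"travel": [0,0,-0.02],"twist": 0},{"jaw": 0,"travel": [0,0,-0.05],"twist": 0},{"jaw": 0,"travel": [0,0,-0.08],"twist": -0.1},{"jaw": 0,"travel": [0,0,-0.11],"twist": -0.22},{"jaw": 0,"travel": [0,0,-0.13],"twist": -0.34},{"jaw": 0,"travel": [0,0,-0.15],"twist": -0.46},{"jaw": 0,"travel": [0,0,-0.15],"twist": -0.58},{"jaw": 0,"travel": [0,0,-0.15],"twist": -0.7}])

```text
t: 3.85
eef_pos: [597.9, -261.6, 171.8]
tcp_rot: [3.14, -0.001, 0.285]
ft_force: [-0.4, -0.0, -3.5]
opening: 0.483
grip_force: 30.0
```

Request:
drive_tool(targets=[{"jaw": 0,"travel": [0,0,0],"twist": -0.12},{"jaw": 0,"travel": [0,0,0],"twist": -0.24},{"jaw": 0,"travel": [0,0,0],"twist": -0.36},{"jaw": 0,"travel": [0,0,0],"twist": -0.48},{"jaw": 0,"travel": [0,0,0],"twist": -0.6},{"jaw": 0,"travel": [0,0,0],"twist": -0.72},{"jaw": 0,"travel": [0,0,0],"twist": -0.84},{"jaw": 0,"travel": [0,0,0],"twist": -0.96}])

```text
t: 4.52
eef_pos: [597.4, -261.3, 170.1]
tcp_rot: [-3.141, -0.0, 1.245]
ft_force: [0.0, 0.3, -2.7]
opening: 0.48
grip_force: 30.0
```

```bash
python3 - <<'E'
from h import *
s=state();print(s["eef_pos"],s["tcp_rot"],s["opening"],rel((620,220,170),3.1),s["joints"])
E
```

```text
[ 597.39031831 -261.33926723  170.11058098] [-3.14063170e+00 -2.88401687e-05  1.24463053e+00] 0.4803386448824263 (array([ 4.632e+02, -1.328e+02,  1.000e-01]), np.float64(-1.8554)) [-5.13558815e-01  5.73167088e-01  1.53602149e+00 -1.75419531e-04
  1.03335358e+00 -1.87303157e-01]
```

Request:
drive_tool(targets=[{"jaw": 0,"travel": [0.029,-0.008,0],"twist": -0.116},{"jaw": 0,"travel": [0.058,-0.016,0],"twist": -0.232},{"jaw": 0,"travel": [0.087,-0.025,0],"twist": -0.348},{"jaw": 0,"travel": [0.116,-0.033,0],"twist": -0.464},{"jaw": 0,"travel": [0.145,-0.041,0],"twist": -0.58},{"jaw": 0,"travel": [0.174,-0.05,0],"twist": -0.696},{"jaw": 0,"travel": [0.203,-0.058,0],"twist": -0.812},{"jaw": 0,"travel": [0.232,-0.066,0],"twist": -0.93}])

```text
t: 5.18
eef_pos: [610.5, -19.1, 170.3]
tcp_rot: [-3.141, -0.0, 2.174]
ft_force: [0.6, 0.1, -2.4]
opening: 0.486
grip_force: 30.0
```

Request:
drive_tool(targets=[{"jaw": 0,"travel": [0.024,0.018,0],"twist": -0.116},{"jaw": 0,"travel": [0.048,0.036,0],"twist": -0.232},{"jaw": 0,"travel": [0.072,0.055,0],"twist": -0.348},{"jaw": 0,"travel": [0.096,0.073,0],"twist": -0.464},{"jaw": 0,"travel": [0.12,0.091,0],"twist": -0.58},{"jaw": 0,"travel": [0.144,0.11,0],"twist": -0.696},{"jaw": 0,"travel": [0.168,0.128,0],"twist": -0.812},{"jaw": 0,"travel": [0.191,0.146,0],"twist": -0.925}])

```text
t: 5.85
eef_pos: [623.6, 221.0, 170.1]
tcp_rot: [-3.141, -0.001, 3.1]
ft_force: [0.3, -0.1, -1.9]
opening: 0.481
grip_force: 30.0
```

```bash
python3 - <<'E'
from h import *
W=read_camera("wrist"); save(W,"w2",1.4); print(state()["eef_pos"],state()["tcp_rot"])
import pickle; pickle.dump(W,open("w2.pkl","wb"))
E
```

```text
[623.65060656 225.62202679 170.10251494] [ 3.14027073e+00 -2.15492671e-04  3.11027753e+00]
```

View pics/w2.png

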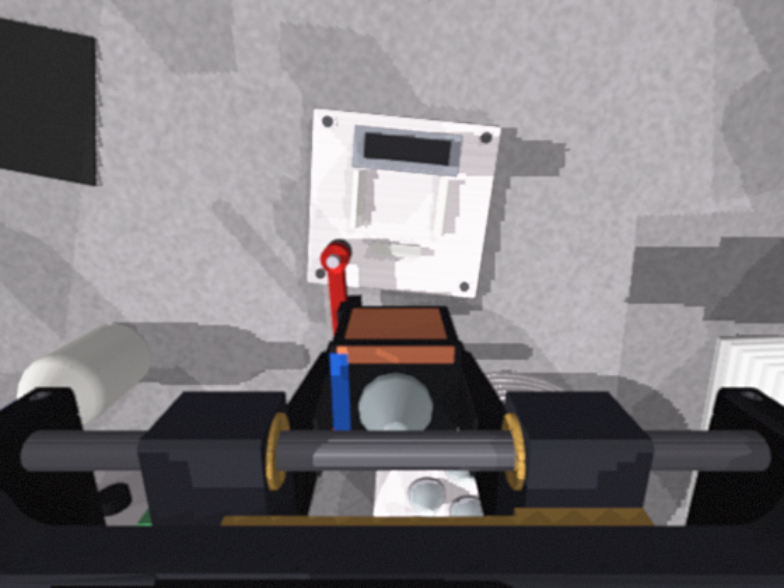

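The view shows the tester: base corners at (314,109), (500,127), (476,297) and (308,282); bar top at (357,125), (462,137), (458,175) and (353,164); guides at x≈360 and 450; lip at (410,250); pin at (334,261). The held module has copper towards the bar.

```bash
python3 - <<'E'
from h import *
import pickle
np.set_printoptions(precision=1,suppress=True)
W=pickle.load(open("w2.pkl","rb"));f=lambda p,z:plane(W,p[0]/1.4,p[1]/1.4,z)
def show(n,ps,z):
    P=np.array([f(p,z) for p in ps]);print(n,P.mean(0))
    for i in range(len(P)):
        d=P[(i+1)%len(P)]-P[i];print("   ",P[i],np.linalg.norm(d).round(1),np.degrees(np.arctan2(d[1],d[0])).round(1))
show("base",[(314,109),(500,127),(476,297),(308,282)],12)
show("bar",[(357,125),(462,137),(458,175),(353,164)],70)
show("lip",[(392,246),(430,250)],20)
T=read_camera("top")
for z in(40,60,64):print("pin",z,f((333,262),z))
print(tri((W,334/1.4,261/1.4),(T,207,178)))
c=cv2.resize(cv2.cvtColor(W["frame"],cv2.COLOR_RGB2BGR)[70:220,205:365],None,fx=4.5,fy=4.5*.88,interpolation=cv2.INTER_CUBIC);cv2.imwrite("pics/w2c.png",c)
E
```

```text
base [575.9 226.7  12. ]
    [506.2 170.9  12. ] 128.5 82.4
    [523.2 298.3  12. ] 123.6 -7.1
    [645.9 283.1  12. ] 129.8 -97.8
    [628.3 154.5  12. ] 123.2 172.4
bar [536.7 232.4  70. ]
    [521.6 204.   70. ] 60.4 81.4
    [530.6 263.7  70. ] 21.1 -6.3
    [551.6 261.4  70. ] 61.8 -98.2
    [542.8 200.3  70. ] 21.5 169.9
lip [603.8 233.9  20. ]
    [601.7 220.1  20. ] 27.9 81.5
    [605.8 247.7  20. ] 27.9 -98.5
pin 40 [607.3 179.2  40. ]
pin 60 [602.8 182.2  60. ]
pin 64 [601.9 182.8  64. ]
(array([606.8, 177.9,  30.8]), [np.float64(2.0), np.float64(2.0)])
```

View pics/w2c.png

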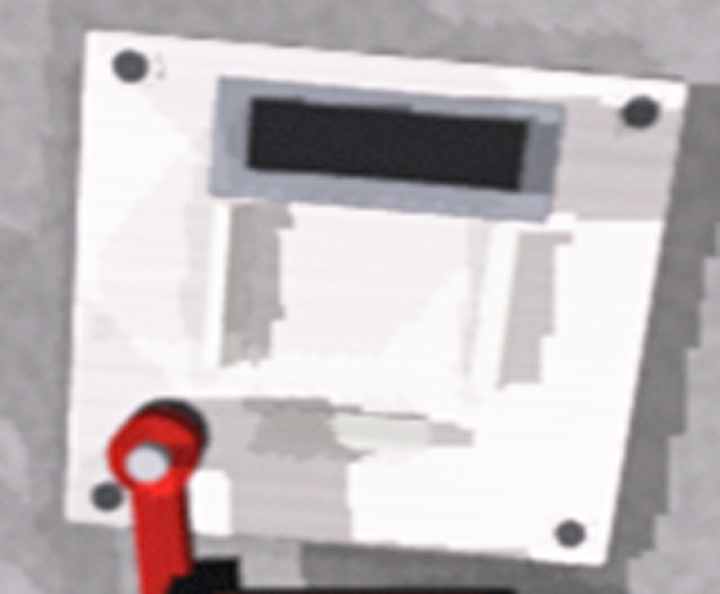

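```bash
python3 - <<'E'
from h import *
import pickle
np.set_printoptions(precision=1,suppress=True)
W=pickle.load(open("w2.pkl","rb"));f=lambda p,z:plane(W,p[0]/1.4,p[1]/1.4,z)
s=state();y=s["tcp_rot"][2]
for p,z in(((337,347),199.5),((455,347),199.5),((340,361),199.5),((396,404),209)):
    d=f(p,z)[:2]-s["eef_pos"][:2];print(p,d[0]*np.cos(y)+d[1]*np.sin(y),d[0]*np.sin(y)-d[1]*np.cos(y))
for p in((222,285),(498,305)):
    X=plane(W,205+p[0]/4.5,70+p[1]/3.96,21)[:2]-[571.5,227.6];print("guide",X@[-.991,.134],X@[-.134,-.991])
print(s["eef_pos"],y,rel((574.5,227.2,80),3.007))
E
```

```text
(337, 347) 21.084067915700345 -21.93108138172472
(455, 347) 20.96979982725061 18.687901026731556
(340, 361) 15.796919227776362 -21.104358019470222
(396, 404) 4.501355779832661 -1.6804445702265627
guide 0.48101063091344376 31.601766221095183
guide 1.1543115466885467 -29.200507295043035
[623.5 223.3 169.9] 3.101667132566124 (array([49.2,  1.9, 89.9]), np.float64(0.0947))
```

Request:
drive_tool(targets=[{"jaw": 0,"travel": [0.025,0.001,0.02],"twist": 0.05},{"jaw": 0,"travel": [0.049,0.002,0.04],"twist": 0.095},{"jaw": 0,"travel": [0.049,0.002,0.06],"twist": 0.095},{"jaw": 0,"travel": [0.049,0.002,0.065],"twist": 0.095},{"jaw": 0,"travel": [0.049,0.002,0.065],"twist": 0.095},{"jaw": 0,"travel": [0.049,0.002,0.065],"twist": 0.095},{"jaw": 0,"travel": [0.049,0.002,0.065],"twist": 0.095}])

```text
t: 6.53
eef_pos: [576.3, 223.7, 106.6]
tcp_rot: [3.141, 0.002, 2.998]
ft_force: [0.1, 0.2, -2.3]
opening: 0.478
grip_force: 30.0
```

```bash
python3 - <<'E'
from h import *
W=read_camera("wrist"); save(W,"w3",1.4); print(state()["eef_pos"],state()["tcp_rot"],rel((574.5,227.2,27),3.007))
import pickle; pickle.dump((W,state()),open("w3.pkl","wb"))
E
```

```text
[576.17740057 223.67651253 106.62865014] [3.14099981e+00 1.70365886e-03 2.99829249e+00] (array([ 2.2,  3.2, 79.6]), np.float64(-0.0087))
```

View pics/w3.png

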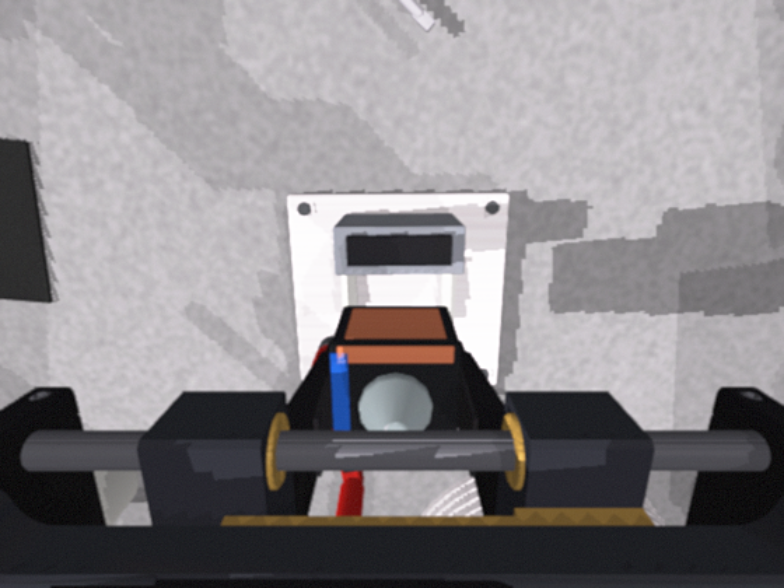

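The bar's top front edge runs from (334,273) to (464,273), level in the picture, so the yaw fits. Its middle (399) lies about 2 mm right of the module's axis (395.5).

```bash
python3 - <<'E'
from h import *
import pickle
np.set_printoptions(precision=1,suppress=True)
W,s=pickle.load(open("w3.pkl","rb"));y=s["tcp_rot"][2]
for n,p,z in(("bar",(334,273),70),("bar",(464,273),70),("barback",(339,225),70),("base",(290,195),12),("base",(507,193),12),("cu",(337,347),136),("cu",(455,347),136),("cone",(396,404),146)):
    d=plane(W,p[0]/1.4,p[1]/1.4,z)[:2]-s["eef_pos"][:2];print(n,p,round(d[0]*np.cos(y)+d[1]*np.sin(y),1),round(d[0]*np.sin(y)-d[1]*np.cos(y),1))
s=state();print(s["eef_pos"],s["tcp_rot"])
E
```

```text
bar (334, 273) 30.5 -28.8
bar (464, 273) 30.4 33.5
barback (339, 225) 53.4 -25.6
base (290, 195) 62.4 -60.6
base (507, 193) 63.4 65.6
cu (337, 347) 21.3 -19.7
cu (455, 347) 21.2 20.9
cone (396, 404) 5.0 0.6
[576.2 223.7 106.6] [3.1 0.  3. ]
```

Request:
drive_tool(targets=[{"jaw": 0,"travel": [0.0055,0.0022,0],"twist": 0},{"jaw": 0,"travel": [0.0055,0.0022,0.02],"twist": 0},{"jaw": 0,"travel": [0.0055,0.0022,0.04],"twist": 0},{"jaw": 0,"travel": [0.0055,0.0022,0.055],"twist": 0},{"jaw": 0,"travel": [0.0055,0.0022,0.062],"twist": 0},{"jaw": 0,"travel": [0.0055,0.0022,0.068],"twist": 0},{"jaw": 0,"travel": [0.0055,0.0022,0.068],"twist": 0}])

```text
t: 7.17
eef_pos: [570.9, 226.9, 37.3]
tcp_rot: [3.141, 0.002, 2.999]
ft_force: [6.0, -0.2, -5.4]
opening: 0.487
grip_force: 30.0
```

Request:
drive_tool(targets=[{"jaw": 0,"travel": [0,0,0.004],"twist": 0},{"jaw": 0,"travel": [0,0,0.007],"twist": 0},{"jaw": 0,"travel": [0,0,0.009],"twist": 0},{"jaw": 0,"travel": [0,0,0.01],"twist": 0},{"jaw": 0,"travel": [0,0,0.01],"twist": 0}])

```text
t: 7.58
eef_pos: [570.9, 226.9, 27.9]
tcp_rot: [3.141, 0.002, 2.999]
ft_force: [5.3, -0.6, -3.5]
opening: 0.481
grip_force: 30.0
```

Request:
drive_tool(targets=[{"jaw": 0,"travel": [-0.0015,0,0],"twist": 0},{"jaw": 0,"travel": [-0.0015,0,0.001],"twist": 0},{"jaw": 0,"travel": [-0.0015,0,0.0015],"twist": 0},{"jaw": 0,"travel": [-0.0015,0,0.0015],"twist": 0}])

```text
t: 7.92
eef_pos: [571.2, 226.6, 26.6]
tcp_rot: [-3.141, -0.0, 2.999]
ft_force: [-1.7, -0.2, 3.8]
opening: 0.48
grip_force: 30.0
```

Request:
drive_tool(targets=[{"jaw": 0.8,"travel": [0,0,0],"twist": 0},{"jaw": 0.8,"travel": [0,0,0],"twist": 0},{"jaw": 0.8,"travel": [0,0,0],"twist": 0},{"jaw": 0.8,"travel": [0,0,0],"twist": 0},{"jaw": 0.8,"travel": [0,0,-0.01],"twist": 0},{"jaw": 0.6,"travel": [0,0,-0.04],"twist": 0},{"jaw": 0.42,"travel": [0,0,-0.08],"twist": 0},{"jaw": 0.42,"travel": [0,0,-0.12],"twist": 0}])

```text
t: 8.58
eef_pos: [570.9, 226.4, 147.5]
tcp_rot: [-3.141, -0.002, 2.999]
ft_force: [0.7, 0.0, 0.0]
opening: 0.645
grip_force: 0.0
```

```bash
python3 - <<'E'
from h import *
print(state()["eef_pos"],state()["joints"][5],rel((687.6,175.9,145),2.97))
E
```

```text
[570.94424964 226.43803429 147.54805059] -1.1578799931705672 (array([-122.7,  -33.4,    2.5]), np.float64(0.0288))
```

Request:
drive_tool(targets=[{"jaw": 0.42,"travel": [-0.025,-0.007,0],"twist": 0.029},{"jaw": 0.42,"travel": [-0.05,-0.014,0],"twist": 0.029},{"jaw": 0.42,"travel": [-0.075,-0.021,0],"twist": 0.029},{"jaw": 0.42,"travel": [-0.1,-0.028,0],"twist": 0.029},{"jaw": 0.42,"travel": [-0.123,-0.033,0],"twist": 0.029},{"jaw": 0.42,"travel": [-0.123,-0.033,0],"twist": 0.029},{"jaw": 0.42,"travel": [-0.123,-0.033,0],"twist": 0.029}])

```text
t: 9.17
eef_pos: [688.8, 175.8, 146.1]
tcp_rot: [-3.141, -0.0, 2.969]
ft_force: [-0.1, -0.1, -0.4]
opening: 0.42
grip_force: 0.0
```

```bash
python3 - <<'E'
from h import *
W=read_camera("wrist"); save(W,"w4",1.4); s=state();print(s["eef_pos"],s["tcp_rot"],s["opening"])
import pickle; pickle.dump((W,state()),open("w4.pkl","wb"))
E
```

```text
[688.09248006 176.37424938 146.17293365] [-3.14142048e+00 -6.63409603e-04  2.96939302e+00] 0.42098381803376717
```

View pics/w4.png

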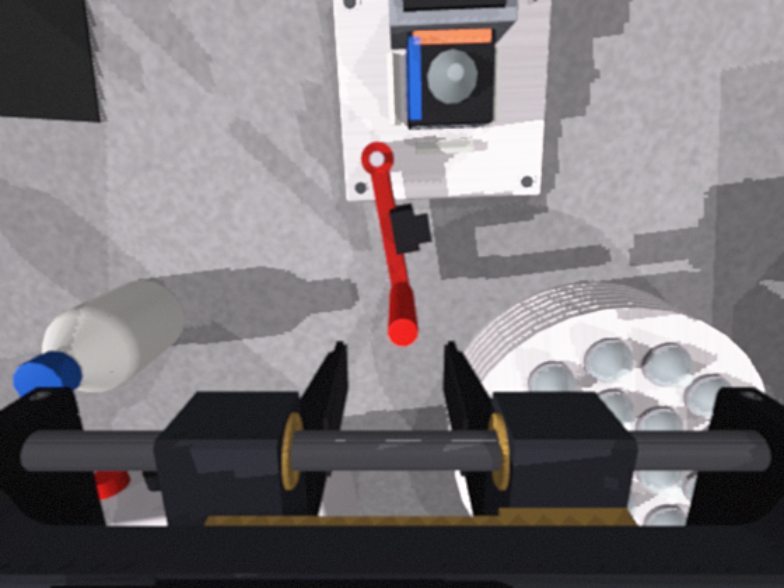

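Module sits in the pocket with copper at the bar (452,38). The grip's top is at (403,331), between the fingers, and the pin is at (377,158).

```bash
python3 - <<'E'
from h import *
import pickle
W,s=pickle.load(open("w4.pkl","rb"))
T=read_camera("top")
g=plane(W,403/1.4,331/1.4,110);print("grip",g,tri((W,403/1.4,331/1.4),(T,202,136)));
for z in(40,50):print("pin",plane(W,377/1.4,158/1.4,z))
print(rel(g[:2]))
E
```

```text
grip [688.59803831 180.24432107 110.        ] (array([693.5152628 , 178.9389192 ,  95.96880178]), [np.float64(0.9), np.float64(0.9)])
pin [605.07899955 180.05773404  40.        ]
pin [605.127834   180.43264676  50.        ]
(array([-0.2,  3.6]), None)
```

Request:
drive_tool(targets=[{"jaw": 0.42,"travel": [0,0.0036,0.005],"twist": 0},{"jaw": 0.42,"travel": [0,0.0036,0.03],"twist": 0},{"jaw": 0.4,"travel": [0,0.0036,0.055],"twist": 0},{"jaw": 0.35,"travel": [0,0.0036,0.074],"twist": 0},{"jaw": 0.28,"travel": [0,0.0036,0.074],"twist": 0},{"jaw": 0.28,"travel": [0,0.0036,0.074],"twist": 0}])

```text
t: 9.77
eef_pos: [688.5, 180.6, 71.7]
tcp_rot: [-3.141, -0.002, 2.971]
ft_force: [0.9, 0.5, 0.7]
opening: 0.292
grip_force: 0.0
```

```bash
cat >> h.py <<'E'
def arc(phis,yaws,H=(604.5,180.),r=84.,n=8):
    "waypoints about the lever's pin, in calls of n rows, each in the tool axes at its call's start"
    s=state();p=s["eef_pos"][:2];y=s["tcp_rot"][2]%(2*np.pi)
    for i,(f,w) in enumerate(zip(np.radians(phis),yaws)):
        if i and i%n==0: p,y=q,wl; print()
        q=np.array(H)+r*np.array([np.cos(f),np.sin(f)]);wl=w;d=q-p
        print(np.round([d[0]*np.cos(y)+d[1]*np.sin(y),d[0]*np.sin(y)-d[1]*np.cos(y)],1),round(y-w,3))
E
python3 - <<'E'
from h import *
s=state();print(s["eef_pos"],s["ft_force"],s["opening"])
n=16;arc(np.linspace(5.5,87,n),np.linspace(3.0,4.3,n))
E
```

```text
[688.46966241 180.56896664  71.7097812 ] [0.93771216 0.50690173 0.71549208] 0.2924621957213122
[1.6 7.3] -0.029
[ 4.1 14.9] -0.116
[ 7.3 22.2] -0.203
[11.1 29.2] -0.289
[15.6 35.7] -0.376
[20.7 41.9] -0.463
[26.3 47.5] -0.549
[32.5 52.5] -0.636

[2.7 7.5] -0.087
[ 6.  14.7] -0.173
[10.1 21.6] -0.26
[14.7 28. ] -0.347
[20. 34.] -0.433
[25.8 39.5] -0.52
[32.1 44.3] -0.607
[38.8 48.6] -0.693
```

Request:
drive_tool(targets=[{"jaw": 0.28,"travel": [0.0016,0.0073,0],"twist": -0.029},{"jaw": 0.28,"travel": [0.0041,0.0149,0],"twist": -0.116},{"jaw": 0.28,"travel": [0.0073,0.0222,0],"twist": -0.203},{"jaw": 0.28,"travel": [0.0111,0.0292,0],"twist": -0.289},{"jaw": 0.28,"travel": [0.0156,0.0357,0],"twist": -0.376},{"jaw": 0.28,"travel": [0.0207,0.0419,0],"twist": -0.463},{"jaw": 0.28,"travel": [0.0263,0.0475,0],"twist": -0.549},{"jaw": 0.28,"travel": [0.0325,0.0525,0],"twist": -0.636}])

```text
t: 10.43
eef_pos: [666.7, 238.3, 74.0]
tcp_rot: [-3.141, 0.003, -2.671]
ft_force: [0.6, -1.6, -1.7]
opening: 0.278
grip_force: 0.9
```

Request:
drive_tool(targets=[{"jaw": 0.28,"travel": [0.0027,0.0075,0],"twist": -0.087},{"jaw": 0.28,"travel": [0.006,0.0147,0],"twist": -0.173},{"jaw": 0.28,"travel": [0.0101,0.0216,0],"twist": -0.26},{"jaw": 0.28,"travel": [0.0147,0.028,0],"twist": -0.347},{"jaw": 0.28,"travel": [0.02,0.034,0],"twist": -0.433},{"jaw": 0.28,"travel": [0.0258,0.0395,0],"twist": -0.52},{"jaw": 0.28,"travel": [0.0321,0.0443,0],"twist": -0.607}])

```text
t: 11.02
eef_pos: [618.2, 263.7, 74.2]
tcp_rot: [-3.139, 0.003, -2.064]
ft_force: [2.0, -0.1, -0.4]
opening: 0.282
grip_force: 0.9
```

```bash
python3 - <<'E'
from h import *
s=state();print(s["eef_pos"],s["tcp_rot"][2],s["ft_force"],s["joints"].round(2)); W=read_camera("wrist"); save(W,"w5",1.4)
g=s["eef_pos"][:2]-[604.5,180];print(np.linalg.norm(g),np.degrees(np.arctan2(g[1],g[0])))
E
```

```text
[618.18607437 263.67249672  74.17393022] -2.064009613280451 [ 2.01103735 -0.08592166 -0.40970588] [ 0.31  0.71  1.56 -0.    0.87 -2.34]
84.78440505074832 80.71055197379408
```

View pics/w5.png

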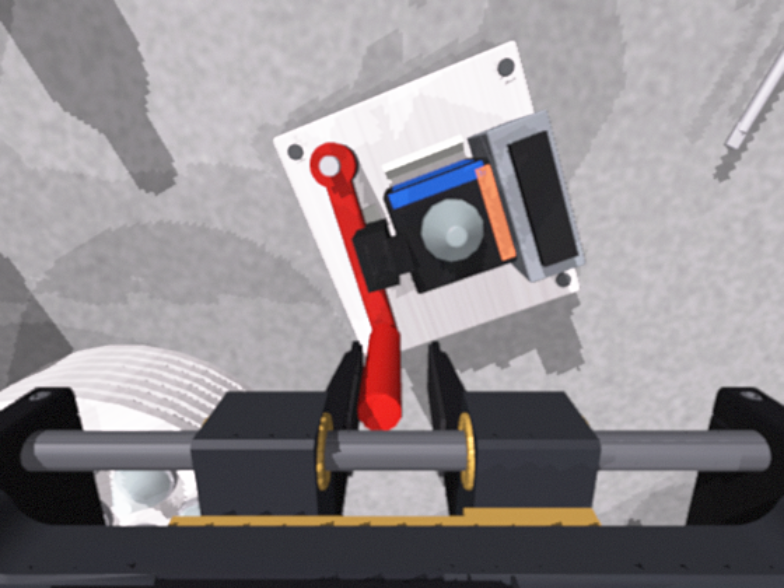

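The lever is almost shut: the presser is at the module (385,255) and the module stands against the bar. I push on to the stop.

Request:
drive_tool(targets=[{"jaw": 0.28,"travel": [0.001,0.0028,0],"twist": 0},{"jaw": 0.28,"travel": [0.002,0.0057,0],"twist": 0},{"jaw": 0.28,"travel": [0.003,0.0085,0],"twist": 0},{"jaw": 0.28,"travel": [0.003,0.0085,0],"twist": 0}])

```text
t: 11.4
eef_pos: [610.9, 264.1, 73.2]
tcp_rot: [-3.137, 0.004, -2.072]
ft_force: [8.7, 0.6, 0.7]
opening: 0.279
grip_force: 3.9
```

Request:
drive_tool(targets=[{"jaw": 0.28,"travel": [0.001,0.0028,0],"twist": 0},{"jaw": 0.28,"travel": [0.0015,0.004,0],"twist": 0},{"jaw": 0.28,"travel": [0.0015,0.004,0],"twist": 0},{"jaw": 0.28,"travel": [0.0015,0.004,0],"twist": 0}])

```text
t: 11.73
eef_pos: [610.5, 264.2, 73.3]
tcp_rot: [-3.131, 0.008, -2.073]
ft_force: [27.2, -2.4, -9.7]
opening: 0.285
grip_force: 13.0
```

```bash
python3 - <<'E'
from h import *
W=read_camera("wrist");s=state();print(s["eef_pos"],s["ft_force"],s["tcp_rot"])
h=cv2.cvtColor(W["frame"],cv2.COLOR_RGB2HSV);m=cv2.inRange(h,(0,190,120),(4,255,255))|cv2.inRange(h,(175,190,120),(180,255,255))
m[:110]*=1
# direction of the arm between pin and grip bottom, on its top plane z=40
import pickle;pickle.dump((W,s),open("w6.pkl","wb"))
p=[];
for v in range(135,225,5):
    u=np.flatnonzero(m[v]); 
    if len(u): q=plane(W,u.mean(),v,40);p.append(q[:2]);print(v,u.min(),u.max(),q[:2].round(1))
E
```

```text
[610.47721728 264.16687629  73.31244102] [27.1858442  -2.90500073 -8.31981045] [-3.13120362  0.00780894 -2.07270095]
135 216 239 [607.2 186.5]
140 224 241 [606.1 190.6]
145 226 243 [606.6 193.8]
150 228 245 [607.1 197.1]
155 230 247 [607.6 200.4]
160 233 249 [607.9 203.9]
165 235 251 [608.4 207.3]
170 237 245 [611.2 209.4]
175 239 241 [613.4 211.9]
180 241 243 [614.  215.4]
185 243 245 [614.6 218.9]
190 246 247 [614.9 222.5]
195 248 250 [615.1 226.3]
200 250 252 [615.7 229.8]
205 252 254 [616.3 233.5]
210 254 270 [612.  239.8]
215 256 272 [613.4 243.1]
220 259 274 [613.7 247. ]
```

```bash
python3 - <<'E'
from h import *
n=16;arc(np.linspace(79,-8,n),np.linspace(4.15,2.95,n))
E
```

```text
[-3.3 -9.6] 0.06
[ -5.5 -17.8] 0.14
[ -6.9 -26.2] 0.22
[ -7.3 -34.7] 0.3
[ -7.  -43.2] 0.38
[ -5.7 -51.6] 0.46
[ -3.6 -59.9] 0.54
[ -0.8 -67.9] 0.62

[-1.4 -8.4] 0.08
[ -2.  -16.9] 0.16
[ -1.8 -25.3] 0.24
[ -0.7 -33.8] 0.32
[  1.3 -42. ] 0.4
[  4.1 -50.1] 0.48
[  7.7 -57.8] 0.56
[ 12.1 -65.1] 0.64
```

Request:
drive_tool(targets=[{"jaw": 0.28,"travel": [-0.0045,-0.0135,0],"twist": 0.06},{"jaw": 0.28,"travel": [-0.007,-0.022,0],"twist": 0.14},{"jaw": 0.28,"travel": [-0.0084,-0.0305,0],"twist": 0.22},{"jaw": 0.28,"travel": [-0.0088,-0.039,0],"twist": 0.3},{"jaw": 0.28,"travel": [-0.0085,-0.0475,0],"twist": 0.38},{"jaw": 0.28,"travel": [-0.0072,-0.056,0],"twist": 0.46},{"jaw": 0.28,"travel": [-0.005,-0.064,0],"twist": 0.54},{"jaw": 0.28,"travel": [-0.0023,-0.072,0],"twist": 0.62}])

```text
t: 12.45
eef_pos: [669.2, 232.5, 72.3]
tcp_rot: [3.141, 0.001, -2.696]
ft_force: [1.8, 4.2, 0.3]
opening: 0.279
grip_force: 1.4
```

Request:
drive_tool(targets=[{"jaw": 0.28,"travel": [-0.0014,-0.0084,0],"twist": 0.08},{"jaw": 0.28,"travel": [-0.002,-0.0169,0],"twist": 0.16},{"jaw": 0.28,"travel": [-0.0018,-0.0253,0],"twist": 0.24},{"jaw": 0.28,"travel": [-0.0007,-0.0338,0],"twist": 0.32},{"jaw": 0.28,"travel": [0.0013,-0.042,0],"twist": 0.4},{"jaw": 0.28,"travel": [0.0041,-0.0501,0],"twist": 0.48},{"jaw": 0.28,"travel": [0.0077,-0.0578,0],"twist": 0.56},{"jaw": 0.28,"travel": [0.0121,-0.0651,0],"twist": 0.64}])

```text
t: 13.12
eef_pos: [686.8, 168.1, 72.4]
tcp_rot: [3.141, 0.001, 2.947]
ft_force: [2.0, 2.4, -0.6]
opening: 0.276
grip_force: 1.1
```

```bash
python3 - <<'E'
from h import *
s=state();print(s["eef_pos"],s["tcp_rot"][2],s["ft_force"])
E
```

```text
[686.81560134 168.14460656  72.36975201] 2.946822923968274 [ 1.96525421  2.4169978  -0.59586552]
```

Request:
drive_tool(targets=[{"jaw": 0.3,"travel": [0,0.004,0],"twist": 0},{"jaw": 0.35,"travel": [0,0.005,-0.02],"twist": 0},{"jaw": 0.4,"travel": [0,0.005,-0.05],"twist": 0},{"jaw": 0.8,"travel": [0,0.005,-0.075],"twist": 0},{"jaw": 0.8,"travel": [0,0.005,-0.075],"twist": 0}])

```text
t: 13.53
eef_pos: [689.1, 174.2, 152.7]
tcp_rot: [3.139, 0.007, 2.955]
ft_force: [-0.2, 0.1, 1.1]
opening: 0.484
grip_force: 0.0
```

```bash
python3 - <<'E'
from h import *
s=state();print(s["eef_pos"],s["tcp_rot"][2],s["ft_force"],rel((570.8,226.7,26.6),2.999))
E
```

```text
[689.05773663 174.17205902 152.65425339] 2.954750783549336 [-0.22298361  0.11434997  1.0967355 ] (array([126. ,  29.6, 126.1]), np.float64(-0.0442))
```

Request:
drive_tool(targets=[{"jaw": 0.8,"travel": [0.03,0.007,0],"twist": -0.044},{"jaw": 0.8,"travel": [0.06,0.015,0],"twist": -0.044},{"jaw": 0.8,"travel": [0.09,0.022,0],"twist": -0.044},{"jaw": 0.8,"travel": [0.126,0.03,0],"twist": -0.044},{"jaw": 0.8,"travel": [0.126,0.03,0.02],"twist": -0.044},{"jaw": 0.8,"travel": [0.126,0.03,0.04],"twist": -0.044},{"jaw": 0.8,"travel": [0.126,0.03,0.04],"twist": -0.044}])

```text
t: 14.12
eef_pos: [567.1, 226.6, 104.1]
tcp_rot: [-3.14, -0.004, 2.999]
ft_force: [0.4, -0.5, 0.0]
opening: 0.796
grip_force: 0.0
```

```bash
python3 - <<'E'
from h import *
s=state();print(s["eef_pos"],s["tcp_rot"][2],s["ft_force"],s["opening"],rel((570.8,226.7,26.6),2.999))
E
```

```text
[567.09891144 226.64082715 104.13045591] 2.999101045369748 [ 0.39826    -0.52268154  0.01404781] 0.7962283070099071 (array([-3.7,  0.6, 77.5]), np.float64(0.0001))
```

Request:
drive_tool(targets=[{"jaw": 0.8,"travel": [-0.001,0,0.02],"twist": 0},{"jaw": 0.8,"travel": [-0.001,0,0.045],"twist": 0},{"jaw": 0.8,"travel": [-0.001,0,0.065],"twist": 0},{"jaw": 0.8,"travel": [-0.001,0,0.077],"twist": 0},{"jaw": 0.8,"travel": [-0.001,0,0.077],"twist": 0},{"jaw": 0.8,"travel": [-0.001,0,0.077],"twist": 0},{"jaw": 0.8,"travel": [-0.001,0,0.077],"twist": 0}])

```text
t: 14.7
eef_pos: [570.8, 226.3, 31.3]
tcp_rot: [3.141, 0.001, 2.997]
ft_force: [-0.7, 0.0, 1.0]
opening: 0.799
grip_force: 0.0
```

Request:
drive_tool(targets=[{"jaw": 0,"travel": [0,0,0],"twist": 0},{"jaw": 0,"travel": [0,0,0],"twist": 0},{"jaw": 0,"travel": [0,0,0],"twist": 0},{"jaw": 0,"travel": [0,0,0],"twist": 0},{"jaw": 0,"travel": [0,0,0],"twist": 0},{"jaw": 0,"travel": [0,0,0],"twist": 0},{"jaw": 0,"travel": [0,0,0],"twist": 0},{"jaw": 0,"travel": [0,0,0],"twist": 0}])

```text
t: 15.37
eef_pos: [570.2, 226.1, 30.4]
tcp_rot: [3.142, 0.0, 2.997]
ft_force: [-1.1, 0.9, 4.5]
opening: 0.484
grip_force: 30.0
```

Request:
drive_tool(targets=[{"jaw": 0,"travel": [0,0,-0.01],"twist": 0},{"jaw": 0,"travel": [0,0,-0.03],"twist": 0},{"jaw": 0,"travel": [0,0,-0.06],"twist": 0},{"jaw": 0,"travel": [0,0,-0.095],"twist": 0},{"jaw": 0,"travel": [0.003,-0.02,-0.12],"twist": 0},{"jaw": 0,"travel": [0.007,-0.05,-0.12],"twist": 0.11},{"jaw": 0,"travel": [0.011,-0.08,-0.12],"twist": 0.22},{"jaw": 0,"travel": [0.016,-0.11,-0.12],"twist": 0.33}])

```text
t: 16.03
eef_pos: [537.6, 118.6, 150.9]
tcp_rot: [3.142, 0.0, 2.662]
ft_force: [0.4, -0.9, -3.1]
opening: 0.484
grip_force: 30.0
```

```bash
python3 - <<'E'
from h import *
s=state();print(s["eef_pos"],s["tcp_rot"][2],s["ft_force"],s["opening"],rel((493.5,-35.5,100),1.43))
E
```

```text
[537.60358493 118.57921611 150.87310301] 2.6622336926730745 [ 0.43032326 -0.93919445 -3.09203984] 0.4836132364245676 (array([ -31.9, -157.1,   50.9]), np.float64(1.2322))
```

Request:
drive_tool(targets=[{"jaw": 0,"travel": [-0.005,-0.022,0],"twist": 0.12},{"jaw": 0,"travel": [-0.009,-0.045,0],"twist": 0.24},{"jaw": 0,"travel": [-0.014,-0.068,0],"twist": 0.36},{"jaw": 0,"travel": [-0.018,-0.09,0.01],"twist": 0.48},{"jaw": 0,"travel": [-0.023,-0.112,0.02],"twist": 0.6},{"jaw": 0,"travel": [-0.027,-0.135,0.03],"twist": 0.72},{"jaw": 0,"travel": [-0.032,-0.157,0.04],"twist": 0.84},{"jaw": 0,"travel": [-0.032,-0.157,0.05],"twist": 0.96}])

```text
t: 16.7
eef_pos: [494.0, -37.4, 100.0]
tcp_rot: [-3.141, 0.0, 1.699]
ft_force: [0.1, 0.5, -2.2]
opening: 0.484
grip_force: 30.0
```

Request:
drive_tool(targets=[{"jaw": 0,"travel": [0,0,0.02],"twist": 0.12},{"jaw": 0,"travel": [0,0,0.045],"twist": 0.24},{"jaw": 0,"travel": [0,0,0.065],"twist": 0.27},{"jaw": 0,"travel": [0,0,0.07],"twist": 0.27},{"jaw": 0,"travel": [0,0,0.074],"twist": 0.27},{"jaw": 0,"travel": [0,0,0.074],"twist": 0.27},{"jaw": 0,"travel": [0,0,0.074],"twist": 0.27}])

```text
t: 17.28
eef_pos: [495.5, -34.7, 27.0]
tcp_rot: [3.141, 0.0, 1.438]
ft_force: [-0.4, 0.2, -3.0]
opening: 0.48
grip_force: 30.0
```

Request:
drive_tool(targets=[{"jaw": 0,"travel": [0,0,0.003],"twist": 0},{"jaw": 0,"travel": [0,0,0.0045],"twist": 0},{"jaw": 0,"travel": [0,0,0.0055],"twist": 0},{"jaw": 0,"travel": [0,0,0.0055],"twist": 0}])

```text
t: 17.62
eef_pos: [495.3, -34.8, 21.3]
tcp_rot: [3.141, 0.0, 1.437]
ft_force: [-1.8, 0.5, 4.6]
opening: 0.482
grip_force: 30.0
```

Request:
drive_tool(targets=[{"jaw": 0.9,"travel": [0,0,0],"twist": 0},{"jaw": 0.9,"travel": [0,0,0],"twist": 0},{"jaw": 0.9,"travel": [0,0,0],"twist": 0},{"jaw": 0.9,"travel": [0,0,-0.01],"twist": 0},{"jaw": 0.9,"travel": [0,0,-0.045],"twist": 0},{"jaw": 0.9,"travel": [0,0,-0.08],"twist": -0.06},{"jaw": 0.9,"travel": [0,0,-0.08],"twist": -0.18},{"jaw": 0.9,"travel": [0,0,-0.08],"twist": -0.3}])

```text
t: 18.28
eef_pos: [496.0, -34.9, 103.3]
tcp_rot: [3.137, 0.002, 1.742]
ft_force: [-0.7, 1.0, -0.8]
opening: 0.895
grip_force: 0.0
```

Request:
drive_tool(targets=[{"jaw": 0.9,"travel": [0,0,0],"twist": -0.12},{"jaw": 0.9,"travel": [0,0,0],"twist": -0.24},{"jaw": 0.9,"travel": [0,0,0],"twist": -0.36},{"jaw": 0.9,"travel": [0,0,0],"twist": -0.48},{"jaw": 0.9,"travel": [0,0,0],"twist": -0.6},{"jaw": 0.9,"travel": [0,0,0],"twist": -0.72},{"jaw": 0.9,"travel": [0,0,0],"twist": -0.84},{"jaw": 0.9,"travel": [0,0,0],"twist": -0.96}])

```text
t: 18.95
eef_pos: [495.1, -34.8, 101.3]
tcp_rot: [3.142, 0.0, 2.703]
ft_force: [-0.2, 0.3, 0.2]
opening: 0.9
grip_force: 0.0
```

Request:
drive_tool(targets=[{"jaw": 0.9,"travel": [0,0,0],"twist": -0.12},{"jaw": 0.9,"travel": [0,0,0],"twist": -0.24},{"jaw": 0.9,"travel": [0,0,0],"twist": -0.311},{"jaw": 0.9,"travel": [0,0,0],"twist": -0.311},{"jaw": 0.9,"travel": [0,0,0],"twist": -0.311}])

```text
t: 19.37
eef_pos: [495.1, -34.8, 101.1]
tcp_rot: [-3.141, 0.0, 3.005]
ft_force: [-0.1, -0.2, 0.4]
opening: 0.897
grip_force: 0.0
```

```bash
python3 - <<'E'
from h import *
W=read_camera("wrist"); save(W,"w7",1.4); s=state();print(s["eef_pos"],s["tcp_rot"],s["opening"])
import pickle; pickle.dump((W,s),open("w7.pkl","wb"))
E
```

```text
[495.10876309 -34.73073563 101.01207489] [-3.14152306e+00  3.75815499e-04  3.00493403e+00] 0.9016461235463556
```

View pics/w7.png

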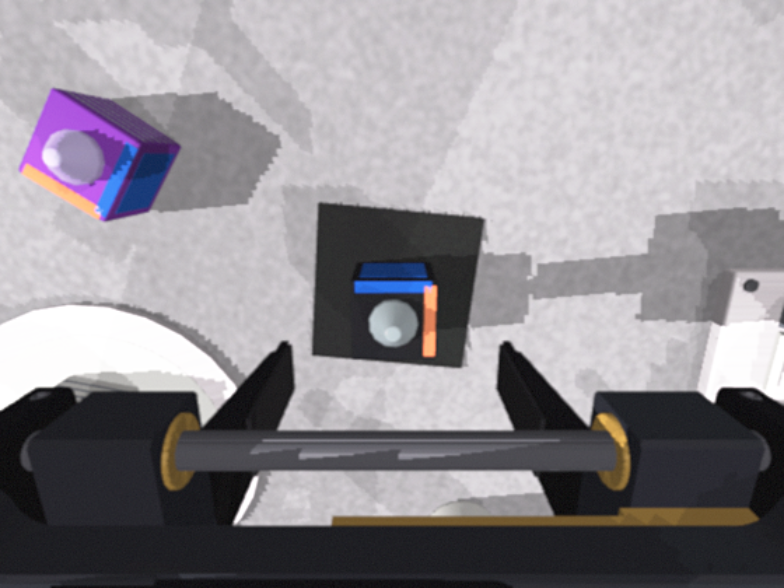

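The module stands upright on the pad, blue stripe at (395,286) towards the camera and level, copper at (430,320). The fingers straddle it.

```bash
python3 - <<'E'
from h import *
import pickle
W,s=pickle.load(open("w7.pkl","rb"));y=s["tcp_rot"][2]
for p,z in(((355,281),47),((434,281),47),((393,327),60)):
    d=plane(W,p[0]/1.4,p[1]/1.4,z)[:2]-s["eef_pos"][:2];print(p,round(d[0]*np.cos(y)+d[1]*np.sin(y),1),round(d[0]*np.sin(y)-d[1]*np.cos(y),1))
E
```

```text
(355, 281) 21.8 -20.6
(434, 281) 21.8 20.7
(393, 327) 1.1 -0.7
```

Request:
drive_tool(targets=[{"jaw": 0.9,"travel": [0,0,0.025],"twist": 0},{"jaw": 0.9,"travel": [0,0,0.05],"twist": 0},{"jaw": 0.8,"travel": [0,0,0.072],"twist": 0},{"jaw": 0.7,"travel": [0,0,0.082],"twist": 0},{"jaw": 0.6,"travel": [0,0,0.082],"twist": 0},{"jaw": 0.6,"travel": [0,0,0.082],"twist": 0}])

```text
t: 19.92
eef_pos: [495.2, -34.7, 18.8]
tcp_rot: [-3.142, -0.001, 3.007]
ft_force: [1.1, -0.1, -0.3]
opening: 0.68
grip_force: 0.0
```

Request:
drive_tool(targets=[{"jaw": 0,"travel": [0,0,0],"twist": 0},{"jaw": 0,"travel": [0,0,0],"twist": 0},{"jaw": 0,"travel": [0,0,0],"twist": 0},{"jaw": 0,"travel": [0,0,0],"twist": 0},{"jaw": 0,"travel": [0,0,0],"twist": 0},{"jaw": 0,"travel": [0,0,0],"twist": 0},{"jaw": 0,"travel": [0,0,0],"twist": 0}])

```text
t: 20.5
eef_pos: [495.6, -34.8, 19.6]
tcp_rot: [-3.141, 0.002, 3.008]
ft_force: [-0.0, -1.0, 8.3]
opening: 0.479
grip_force: 30.0
```

Request:
drive_tool(targets=[{"jaw": 0,"travel": [0,0,-0.015],"twist": 0},{"jaw": 0,"travel": [0,0,-0.045],"twist": 0},{"jaw": 0,"travel": [0,0,-0.08],"twist": 0},{"jaw": 0,"travel": [0,0,-0.11],"twist": 0},{"jaw": 0,"travel": [0,0,-0.13],"twist": 0},{"jaw": 0,"travel": [0,0,-0.13],"twist": 0}])

```text
t: 21.0
eef_pos: [496.5, -34.9, 152.6]
tcp_rot: [-3.141, 0.007, 3.008]
ft_force: [-1.1, -0.2, -2.7]
opening: 0.484
grip_force: 30.0
```

```bash
python3 - <<'E'
from h import *
s=state();print(s["eef_pos"],s["tcp_rot"][2],s["opening"],rel((573.2,226.4,150),2.999))
E
```

```text
[496.45099475 -34.94505729 152.63875078] 3.007742285588318 0.48436601565583565 (array([-41.2, 269.2,   2.6]), np.float64(0.0087))
```

Request:
drive_tool(targets=[{"jaw": 0,"travel": [-0.005,0.034,0],"twist": 0.009},{"jaw": 0,"travel": [-0.01,0.069,0],"twist": 0.009},{"jaw": 0,"travel": [-0.016,0.104,0],"twist": 0.009},{"jaw": 0,"travel": [-0.021,0.139,0],"twist": 0.009},{"jaw": 0,"travel": [-0.026,0.174,0],"twist": 0.009},{"jaw": 0,"travel": [-0.032,0.209,0],"twist": 0.009},{"jaw": 0,"travel": [-0.037,0.244,0],"twist": 0.009},{"jaw": 0,"travel": [-0.041,0.269,0],"twist": 0.009}])

```text
t: 21.67
eef_pos: [571.4, 229.1, 147.2]
tcp_rot: [-3.141, -0.001, 3.0]
ft_force: [0.3, 0.0, -1.7]
opening: 0.483
grip_force: 30.0
```

Request:
drive_tool(targets=[{"jaw": 0,"travel": [0,0,0.01],"twist": 0},{"jaw": 0,"travel": [0,0,0.03],"twist": 0},{"jaw": 0,"travel": [0,0,0.05],"twist": 0},{"jaw": 0,"travel": [0,0,0.05],"twist": 0},{"jaw": 0,"travel": [0,0,0.05],"twist": 0},{"jaw": 0,"travel": [0,0,0.05],"twist": 0}])

```text
t: 22.17
eef_pos: [571.8, 226.1, 98.9]
tcp_rot: [-3.141, 0.0, 2.998]
ft_force: [-0.3, 0.9, -3.1]
opening: 0.481
grip_force: 30.0
```

```bash
python3 - <<'E'
from h import *
s=state();print(s["eef_pos"],s["tcp_rot"][2],s["opening"],rel((573,226.5,28.4),2.999))
E
```

```text
[571.76580131 226.12331151  98.88159003] 2.998383841093944 0.48107161237417756 (array([-1.2,  0.5, 70.5]), np.float64(-0.0006))
```

Request:
drive_tool(targets=[{"jaw": 0,"travel": [-0.0012,0.0003,0.02],"twist": 0},{"jaw": 0,"travel": [-0.0012,0.0003,0.04],"twist": 0},{"jaw": 0,"travel": [-0.0012,0.0003,0.05],"twist": 0},{"jaw": 0,"travel": [-0.0012,0.0003,0.057],"twist": 0},{"jaw": 0,"travel": [-0.0012,0.0003,0.063],"twist": 0},{"jaw": 0,"travel": [-0.0012,0.0003,0.068],"twist": 0},{"jaw": 0,"travel": [-0.0012,0.0003,0.07],"twist": 0},{"jaw": 0,"travel": [-0.0012,0.0003,0.07],"twist": 0}])

```text
t: 22.83
eef_pos: [573.1, 226.6, 29.0]
tcp_rot: [3.141, 0.001, 2.999]
ft_force: [-0.4, 0.6, -2.2]
opening: 0.479
grip_force: 30.0
```

Request:
drive_tool(targets=[{"jaw": 0,"travel": [0,0,0.0005],"twist": 0},{"jaw": 0,"travel": [0,0,0.001],"twist": 0},{"jaw": 0,"travel": [0,0,0.001],"twist": 0}])

```text
t: 23.08
eef_pos: [573.2, 226.6, 28.7]
tcp_rot: [3.141, 0.001, 2.999]
ft_force: [-2.9, -1.2, 5.6]
opening: 0.48
grip_force: 30.0
```

Request:
drive_tool(targets=[{"jaw": 0.8,"travel": [0,0,0],"twist": 0},{"jaw": 0.8,"travel": [0,0,0],"twist": 0},{"jaw": 0.8,"travel": [0,0,0],"twist": 0},{"jaw": 0.8,"travel": [0,0,0],"twist": 0},{"jaw": 0.8,"travel": [0,0,-0.01],"twist": 0},{"jaw": 0.6,"travel": [0,0,-0.04],"twist": 0},{"jaw": 0.42,"travel": [0,0,-0.08],"twist": 0},{"jaw": 0.42,"travel": [0,0,-0.118],"twist": 0}])

```text
t: 23.75
eef_pos: [572.5, 226.4, 147.4]
tcp_rot: [-3.141, -0.001, 2.999]
ft_force: [0.6, -0.6, 0.2]
opening: 0.64
grip_force: 0.0
```

```bash
python3 - <<'E'
from h import *
print(state()["eef_pos"],rel((687.8,173.5,146),2.95))
E
```

```text
[572.45124276 226.39730343 147.3846373 ] (array([-121.7,  -35.9,    1.4]), np.float64(0.0488))
```

Request:
drive_tool(targets=[{"jaw": 0.42,"travel": [-0.025,-0.007,0],"twist": 0.049},{"jaw": 0.42,"travel": [-0.05,-0.014,0],"twist": 0.049},{"jaw": 0.42,"travel": [-0.075,-0.022,0],"twist": 0.049},{"jaw": 0.42,"travel": [-0.1,-0.03,0],"twist": 0.049},{"jaw": 0.42,"travel": [-0.122,-0.036,0],"twist": 0.049},{"jaw": 0.42,"travel": [-0.122,-0.036,0],"twist": 0.049},{"jaw": 0.42,"travel": [-0.122,-0.036,0],"twist": 0.049}])

```text
t: 24.33
eef_pos: [688.8, 172.9, 145.7]
tcp_rot: [-3.142, -0.0, 2.949]
ft_force: [0.0, -0.7, 0.7]
opening: 0.419
grip_force: 0.0
```

```bash
python3 - <<'E'
from h import *
W=read_camera("wrist");save(W,"w8",1.4);s=state()
print(s["eef_pos"],s["opening"])
h=cv2.cvtColor(W["frame"],cv2.COLOR_RGB2HSV);m=cv2.inRange(h,(0,190,225),(4,255,255));m[:200]=0;m[260:]=0;m[:,:250]=0;m[:,330:]=0
p=cv2.findNonZero(m);u=p.reshape(-1,2).mean(0);print(len(p),u*1.4,plane(W,*u,110),rel(plane(W,*u,110)[:2]))
E
```

```text
[687.99637068 173.44904351 145.71576534] 0.41728699307086353
291 [393.1209622  333.17594502] [688.59793327 172.31294641 110.        ] (array([-0.8, -1. ]), None)
```

View pics/w8.png

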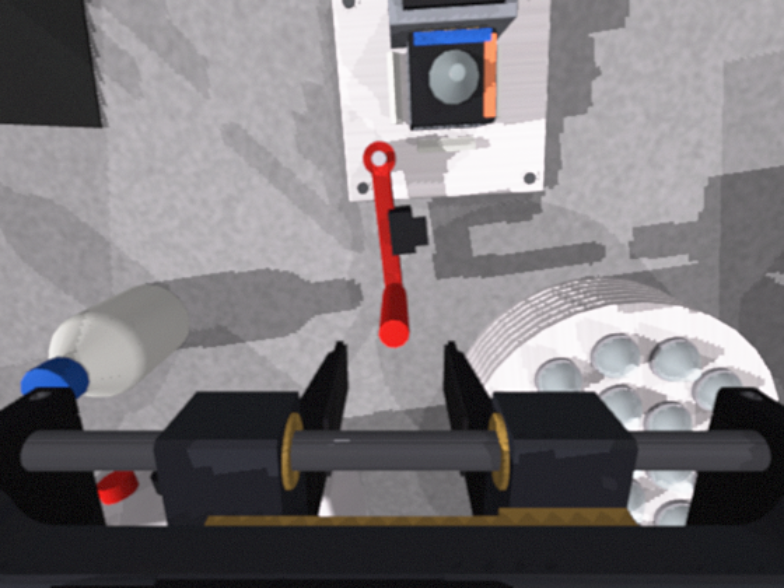

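The module sits in the pocket with its blue side at the bar (452,37), and the grip (393,333) is between the fingers. I go down and swing it shut.

Request:
drive_tool(targets=[{"jaw": 0.42,"travel": [0,-0.001,0.005],"twist": 0},{"jaw": 0.42,"travel": [0,-0.001,0.03],"twist": 0},{"jaw": 0.4,"travel": [0,-0.001,0.055],"twist": 0},{"jaw": 0.35,"travel": [0,-0.001,0.073],"twist": 0},{"jaw": 0.28,"travel": [0,-0.001,0.073],"twist": 0},{"jaw": 0.28,"travel": [0,-0.001,0.073],"twist": 0}])

```text
t: 24.88
eef_pos: [687.4, 173.0, 72.3]
tcp_rot: [-3.141, -0.002, 2.951]
ft_force: [-0.1, 0.7, 0.8]
opening: 0.295
grip_force: 0.0
```

```bash
python3 - <<'E'
from h import *
s=state();print(s["eef_pos"],s["ft_force"],s["opening"])
n=16;arc(np.linspace(0.5,81,n),np.linspace(2.98,4.2,n))
E
```

```text
[687.44348153 173.00973163  72.32559118] [-0.08972744  0.74487934  0.75530959] 0.29518725139700325
[0.4 7.8] -0.029
[ 2.4 15.4] -0.111
[ 5.  22.8] -0.192
[ 8.3 30. ] -0.273
[12.2 36.8] -0.355
[16.8 43.2] -0.436
[22.  49.1] -0.517
[27.7 54.5] -0.599

[2.4 7.5] -0.081
[ 5.4 14.8] -0.163
[ 9.1 21.7] -0.244
[13.4 28.3] -0.325
[18.4 34.4] -0.407
[23.9 40. ] -0.488
[29.8 45.1] -0.569
[36.3 49.6] -0.651
```

Request:
drive_tool(targets=[{"jaw": 0.28,"travel": [0.0004,0.0078,0],"twist": -0.029},{"jaw": 0.28,"travel": [0.0024,0.0154,0],"twist": -0.111},{"jaw": 0.28,"travel": [0.005,0.0228,0],"twist": -0.192},{"jaw": 0.28,"travel": [0.0083,0.03,0],"twist": -0.273},{"jaw": 0.28,"travel": [0.0122,0.0368,0],"twist": -0.355},{"jaw": 0.28,"travel": [0.0168,0.0432,0],"twist": -0.436},{"jaw": 0.28,"travel": [0.022,0.0491,0],"twist": -0.517},{"jaw": 0.28,"travel": [0.0277,0.0545,0],"twist": -0.599}])

```text
t: 25.55
eef_pos: [672.2, 232.4, 74.6]
tcp_rot: [-3.141, 0.003, -2.728]
ft_force: [2.0, -1.0, -0.4]
opening: 0.281
grip_force: 0.9
```

Request:
drive_tool(targets=[{"jaw": 0.28,"travel": [0.0024,0.0075,0],"twist": -0.081},{"jaw": 0.28,"travel": [0.0054,0.0148,0],"twist": -0.163},{"jaw": 0.28,"travel": [0.0091,0.0217,0],"twist": -0.244},{"jaw": 0.28,"travel": [0.0134,0.0283,0],"twist": -0.325},{"jaw": 0.28,"travel": [0.0184,0.0344,0],"twist": -0.407},{"jaw": 0.28,"travel": [0.0239,0.04,0],"twist": -0.488},{"jaw": 0.28,"travel": [0.0298,0.0451,0],"twist": -0.569},{"jaw": 0.28,"travel": [0.0363,0.0496,0],"twist": -0.651}])

```text
t: 26.22
eef_pos: [619.2, 263.7, 74.7]
tcp_rot: [-3.139, 0.003, -2.077]
ft_force: [2.4, 0.8, 0.3]
opening: 0.281
grip_force: 0.9
```

Request:
drive_tool(targets=[{"jaw": 0.28,"travel": [0.001,0.0028,0],"twist": 0},{"jaw": 0.28,"travel": [0.002,0.0057,0],"twist": 0},{"jaw": 0.28,"travel": [0.003,0.0085,0],"twist": 0},{"jaw": 0.28,"travel": [0.003,0.0085,0],"twist": 0}])

```text
t: 26.55
eef_pos: [611.1, 264.3, 73.8]
tcp_rot: [-3.138, 0.003, -2.085]
ft_force: [5.9, -1.1, 3.3]
opening: 0.28
grip_force: 2.4
```

Request:
drive_tool(targets=[{"jaw": 0.28,"travel": [0.001,0.0028,0],"twist": 0},{"jaw": 0.28,"travel": [0.0015,0.0045,0],"twist": 0},{"jaw": 0.28,"travel": [0.0015,0.0045,0],"twist": 0},{"jaw": 0.28,"travel": [0.0015,0.0045,0],"twist": 0},{"jaw": 0.28,"travel": [0.0015,0.0045,0],"twist": 0}])

```text
t: 26.97
eef_pos: [610.6, 264.4, 73.9]
tcp_rot: [-3.132, 0.007, -2.086]
ft_force: [26.1, -4.9, -7.5]
opening: 0.279
grip_force: 12.3
```

Request:
drive_tool(targets=[{"jaw": 0.32,"travel": [-0.001,-0.002,0],"twist": 0},{"jaw": 0.4,"travel": [-0.0025,-0.006,0],"twist": 0},{"jaw": 0.45,"travel": [-0.003,-0.008,0],"twist": 0},{"jaw": 0.45,"travel": [-0.003,-0.008,0],"twist": 0},{"jaw": 0.45,"travel": [-0.003,-0.008,-0.03],"twist": 0},{"jaw": 0.45,"travel": [-0.003,-0.008,-0.065],"twist": 0},{"jaw": 0.45,"travel": [-0.003,-0.008,-0.1],"twist": 0},{"jaw": 0.45,"travel": [-0.003,-0.008,-0.1],"twist": 0}])

```text
t: 27.63
eef_pos: [615.3, 264.6, 179.5]
tcp_rot: [-3.135, 0.007, -2.083]
ft_force: [0.8, 0.5, -0.0]
opening: 0.449
grip_force: 0.0
```

```bash
python3 - <<'E'
from h import *
W=read_camera("wrist");save(W,"w9",1.4);s=state();print(s["eef_pos"],s["ft_force"])
E
```

```text
[614.31694389 264.27053182 176.32967839] [ 0.08008338  0.05197456 -0.28805891]
```

View pics/w9.png

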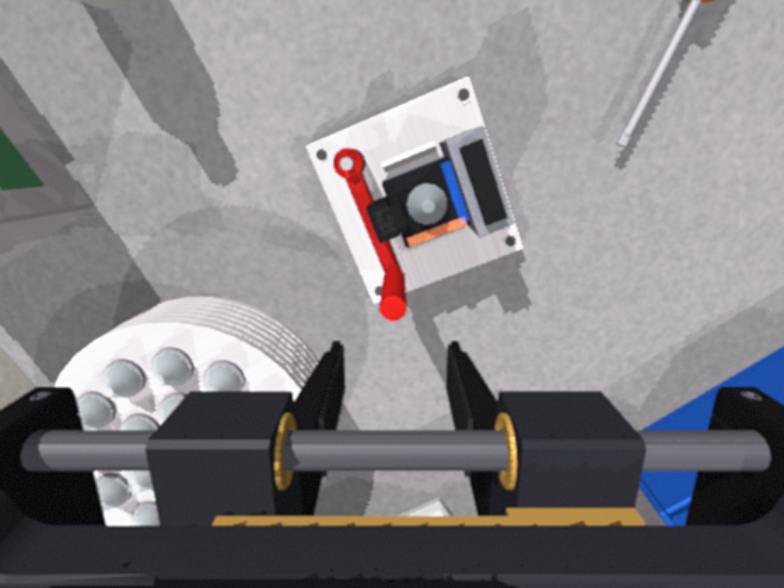

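The lever is shut with its grip at (393,307), the module is clamped with its blue side at the bar (455,190), and the hand is clear. I check the angle and hand in if it holds.

```bash
python3 - <<'E'
from h import *
W=read_camera("wrist");g=plane(W,393/1.4,307/1.4,110)[:2];d=g-[604.3,180]
a=81.9-np.degrees(np.arctan2(d[1],d[0]));print(g,np.linalg.norm(d),a)
if abs(a)<3: print(job_done())
E
```

```text
[614.27322184 261.1169315 ] 81.72772925773286 -1.0907349922243412
the job is handed in; nothing more can be done
None
```

The module was tested copper side first, then blue. It is left clamped with its blue side against the bar, the lever fully shut and the arm clear; I handed the job in at about 28 s.

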